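# Load the die plate and latch the carriage

## Robot

A 6-joint arm with a two-finger parallel gripper is mounted at the origin on a cart in front of the work surface, level with it; the furniture and walls round the work are solid. World frame = base frame: x ahead of the robot, y to its left, z up, the work surface at z = 0. Lengths are in mm, angles in rad, forces in N, time in s.
With the tool pointing down it reaches from about 325 to 875 mm from the base axis. Payload 4.4 kg.
Tool frame: the origin (TCP) lies between the finger pads; the fingertips stand 11 mm ahead of it and the grasp point (between the pads) lies 8 mm behind it; z points along the fingers, y is the direction in which the jaws open and shut (so a half turn about z gives the same grasp; the last joint's range is limited). The gripper opens to 85 mm and grips with 20 to 120 N. Pads are 22 mm wide; open, the fingers measure 114 mm over their backs; the gripper's body (76 mm by 85 mm) begins 54 mm behind the grasp point. The pads swing forward as they close: fully open they stand 13 mm farther back than shut.
Start: joints at [-1.298, 0.207, 1.542, -0, 1.393, -0.15], TCP at [235.92, -524.375, 242.282] pointing down, gripper open.
Joint ranges: [-2.73, 2.73], [-0.86, 2.22], [0.23, 2.46], [-1.11, 4.25], [0.08, 2.63], [-2.82, 2.82]. Speed limits (rad/s): [2.79, 2.79, 3.14, 3.14, 3.14, 3.14].

## Interface

Orientations are given as a rotation vector (axis times angle).
In Python, from rig import telemetry, snapshot, camera_model, order gives the robot as it stands.
- The arm moves only by the tool step_arm, never from a script. Its argument "plan" is text: rows parted by semicolons, each of 7 numbers parted by spaces: the turn, a rotation vector about the tool's x, y, z in rad, then the shift along the tool's x, y, z in m, then the opening, from -1 (shut) to 1 (fully open). In form: rx ry rz x y z jaw; .... A call has 1 to 20 rows; each row is the pose to reach, as a shift and turn from the pose commanded when the call began, along the tool's axes at that moment; what a row does not reach only later rows make up. A row lasts 1/8 s, in which the tool goes at most 62.5 mm and 10.7 degrees, less where a joint would pass 70% of its speed; a pose out of reach is approached as far as the arm can. A call with a gripper value outside its range is refused whole. The fingers move at their own pace and stop on an object; "grip_force" is the grip in N (left out, the last holds). Time passes only in rows, so rows that repeat a pose let the fingers close. It gives the time, the measured TCP pose, the force and the opening at its end, in the units of the state.
- telemetry.get_state(): the state, without advancing time (a new reading comes with each control period).
- snapshot(name): name is "scene" or "top"; returns the picture (384x512x3 uint8, red, green, blue); there is no depth.
- camera_model(name): a dict with "intrinsics" (3x3 intrinsics, pixels), "k1" (the pictures are not rectified: a ray, as slopes to the right and down, at radius r is drawn at 1 + k1 r^2 times it, then the intrinsics apply), "rvec" (rotation vector, rad) and "tvec" (3), from world to camera coordinates, as OpenCV has them. Camera axes: x right, y down, z forward; pixel columns grow to the right and rows downward; lengths in mm; the calibration is good to about 2 mm. A picture is of the moment at which its call begins. camera_model takes no time and is no camera call.
- order.hand_in(): hands the job in, once; it reports no verdict.
The state is a dict: "time": time; "q": joint angles; "dq": joint speeds; "effort": joint torques, N m; "position": TCP position; "ee_rot": TCP orientation; "wrist_force": force on the tool from outside, world axes, zero at the start; "moment": the same for the moment, N m; "grip_width": opening from 0.0 (shut) to 1.0 (fully open).
Only numpy, scipy, OpenCV 4.12 (cv2) and the standard library are available. Lean on these libraries where they do the work, as an engineer would, in place of code of your own. Each camera call takes 0.05 s, during which the arm holds its last target.

## Task

Set the aluminium plate with the stone die block down flat onto the carriage, so that both of its holes drop over the two upright pins. Then push the carriage along its guide until the spring catch clicks in behind its ear and holds it fully home, the plate still flat on both pins.

Things in the scene. Friction and masses are not known exactly. Their poses are not given: they have to be found in the camera images.
- guide: Slide guide fixed on the bench: grey base 275 x 150 x 6 mm, two lipped rails 20 mm high, 114 mm apart inside. Origin: bench level, midway between the rails. x runs along the rails from the open mouth (base ends at x = -140 mm) to the stop block (face at +116.5 mm, 23 mm high), z up. The catch is on the +y side. Carriage home: its origin at x = 38 to 41.5 mm here.
- carriage: Loose aluminium carriage in the guide, at first pulled back (origin 25 to 50 mm before the guide's); 150 (x) x 110 mm, 0.4 kg. Origin: centre of its underside, 6 mm over the bench; x towards the stop, z up. Deck top at z = 16 mm. Two upright pins 10 mm thick, tapered tips, at x = -45 and +45 mm, y = 0, z = 16 to 32 mm. Sideways play 2 mm each way.
- push_point (a point): Middle of the outer (rear) face of the carriage's push wall, 31 mm over the bench. The wall stands across the carriage's rear end: 86 mm wide, 8 mm thick (carriage x = -75 to -67 mm), from the deck to 46 mm over the bench. Push here along the carriage's +x. (Mind the wall shelf about 0.5 m over the far side of the bench, from about x = 0.72 m on, when swinging the arm across.)
- die_plate: Loose aluminium plate 116 (x) x 56 (y) x 8 mm; fixed on its middle a beige stone block 51 (x) x 56 (y) x 27 mm, 8 to 35 mm over the plate's underside: grip it across y. 0.3 kg in all. Origin: centre of the underside, z up. Two through holes 13 mm wide at x = -45 and +45 mm, y = 0. Either way round fits. Lies on the bench left or right of the guide.
- catch (a joint): Angle of the spring catch, rad: 0 = closed, nose in the carriage's path; about 0.1 while the carriage's ear slides past (about 5 N at the nose, 5 to 15 N on the push with friction); springs back to 0 in the notch behind the ear. No need to touch it.
- catch_nose (a point): Inner tip of the steel spring catch, 13 mm over the bench: an arm pivoted nearer the mouth, with a ramp towards the mouth and a square shoulder towards the stop. It snaps into a 30 mm notch in the carriage's +y edge (carriage x = 15 to 45 mm), behind the ear (x = 45 to 75 mm).

How it is judged (in metres and radians):
On the way, in this order (a step that is already met when the one before it is completed fails the run):
1. the plate lies flat on both pins while the carriage is still pulled back (z of die_plate in the frame of carriage between 0.0135 and 0.0185 m and x of die_plate in the frame of carriage between -0.004 and 0.004 m and y of die_plate in the frame of carriage between -0.004 and 0.004 m and angle between the x axis of die_plate and the x axis of carriage, either way round below 0.08 rad and angle between the z axis of die_plate and the z axis of carriage, either way round below 0.03 rad and angle between die_plate's own z axis and vertical below 0.2 rad and y of carriage in the frame of guide between -0.004 and 0.004 m and z of carriage in the frame of guide between 0.003 and 0.0085 m and angle between the x axis of carriage and the x axis of guide, either way round below 0.05 rad and angle between carriage's own z axis and vertical below 0.03 rad and x of carriage in the frame of guide below -0.005 m), for 0.2 s.
2. the carriage, sliding in its guide with the plate on its pins, pushes the catch aside (z of die_plate in the frame of carriage between 0.0135 and 0.0185 m and x of die_plate in the frame of carriage between -0.004 and 0.004 m and y of die_plate in the frame of carriage between -0.004 and 0.004 m and angle between the x axis of die_plate and the x axis of carriage, either way round below 0.08 rad and angle between the z axis of die_plate and the z axis of carriage, either way round below 0.03 rad and angle between die_plate's own z axis and vertical below 0.2 rad and y of carriage in the frame of guide between -0.004 and 0.004 m and z of carriage in the frame of guide between 0.003 and 0.0085 m and angle between the x axis of carriage and the x axis of guide, either way round below 0.05 rad and angle between carriage's own z axis and vertical below 0.03 rad and value of joint catch above 0.05 rad), for 0.05 s.
At the end, for the whole second after the job is handed in: The carriage is in its guide behind the closed catch (catch within 0.03 rad of closed, carriage origin 36 to 44 mm past the guide's origin, within 4 mm sideways), the plate lies flat with both holes over the pins (underside within 2.5 mm of the deck, centre within 4 mm), and all is at rest (z of die_plate in the frame of carriage between 0.0135 and 0.0185 m and x of die_plate in the frame of carriage between -0.004 and 0.004 m and y of die_plate in the frame of carriage between -0.004 and 0.004 m and angle between the x axis of die_plate and the x axis of carriage, either way round below 0.08 rad and angle between the z axis of die_plate and the z axis of carriage, either way round below 0.03 rad and angle between die_plate's own z axis and vertical below 0.2 rad and y of carriage in the frame of guide between -0.004 and 0.004 m and z of carriage in the frame of guide between 0.003 and 0.0085 m and angle between the x axis of carriage and the x axis of guide, either way round below 0.05 rad and angle between carriage's own z axis and vertical below 0.03 rad and x of carriage in the frame of guide between 0.036 and 0.044 m and value of joint catch below 0.03 rad and linear speed of each of carriage, die_plate below 0.01 m/s); the robot touches nothing.
It also fails if it takes over 53 s, if anything falls off the work surface, if the arm or the gripper's body presses on something with over 40 N, if the wrist force passes 120 N, or if a joint passes its speed limit or range.

## Working session

There is one attempt and no reset: what is moved stays moved. The work goes in short steps, Python scripts to look and compute and a tool call to move; the robot and the scene stay as the last step left them, time stands still between calls to the robot, and variables do not carry over. Pictures are saved under pics/ and viewed, and the job is handed in when it is done.

Besides the shell and the picture viewer there is one more tool, called by a JSON object that holds its "api" and its "payload". step_arm: Moves the arm, as the interface text tells. Its arguments: {"type":"object","properties":{"plan":{"type":"string"},"grip_force":{"type":"number"}},"required":["plan"]}

```bash
ls; mkdir -p pics
python3 - <<'E'
from rig import telemetry, snapshot, camera_model
import cv2
for n in("scene","top"):
    im=snapshot(n); cv2.imwrite(f"pics/{n}0.png",cv2.resize(im[:,:,::-1],(800,600),interpolation=cv2.INTER_CUBIC)); cv2.imwrite(f"raw_{n}0.png",im[:,:,::-1])
    print(n,camera_model(n))
print(telemetry.get_state())
E
```

```text
pics
scene {'intrinsics': array([[426.18480336,   0.        , 254.0885575 ],
       [  0.        , 426.18480336, 191.51156918],
       [  0.        ,   0.        ,   1.        ]]), 'k1': -0.05427738302941787, 'rvec': array([ 1.55329561, -1.50769229,  0.97130921]), 'tvec': array([ 21.1268198 , 293.54167479, 890.86629595])}
top {'intrinsics': array([[368.55633302,   0.        , 256.40548612],
       [  0.        , 368.55633302, 191.27616891],
       [  0.        ,   0.        ,   1.        ]]), 'k1': -0.013949089078358949, 'rvec': array([ 2.20117057, -2.16527649,  0.09185492]), 'tvec': array([ 11.46964267, 554.97466905, 925.35270365])}
{'time': 0.1, 'q': array([-1.29848681e+00,  2.07358508e-01,  1.54285406e+00, -4.40969168e-06,
        1.39350816e+00, -1.50503807e-01]), 'dq': array([-2.17279009e-03, -2.02628830e-03, -3.18065766e-03,  6.80024707e-05,
        1.15269455e-03, -2.71642958e-03]), 'effort': array([-2.21670589e-04, -3.84089756e+01, -2.92546695e+01, -1.57382387e-04,
        4.86834120e-03,  2.30353140e-05]), 'position': array([ 235.73927385, -523.70591953,  241.20801215]), 'ee_rot': array([-3.06957363e+00, -6.58773056e-01,  2.10120728e-04]), 'wrist_force': array([-0.57737349,  0.80811121,  0.15654813]), 'moment': array([-0.01791425,  0.06191794,  0.04765333]), 'grip_width': 1.0003387334429565}
```

View pics/scene0.png

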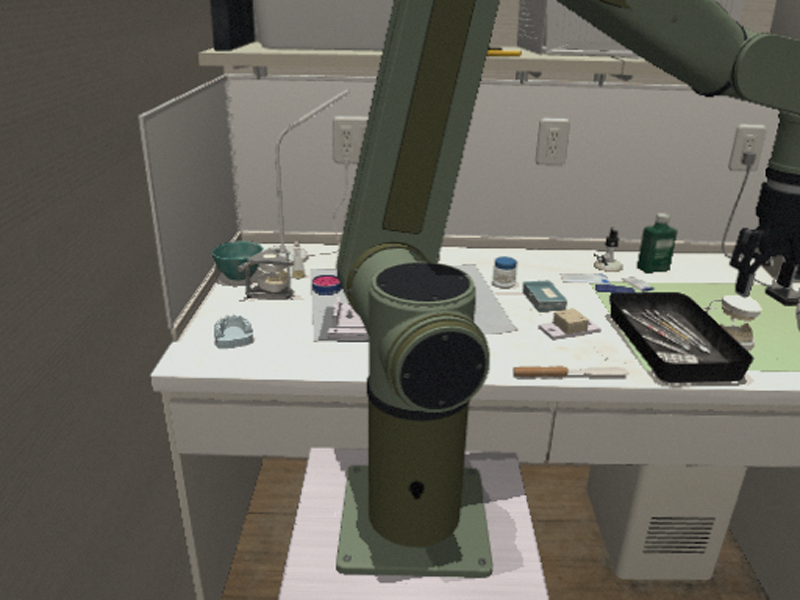

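View pics/top0.png

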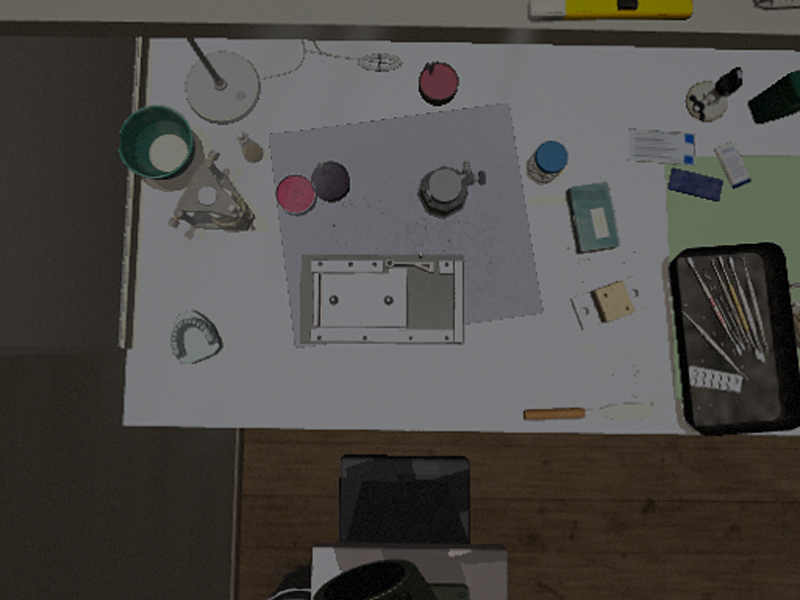

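Run:
```python
import cv2
im=cv2.imread("raw_top0.png")
a=im[150:230,180:310]; cv2.imwrite("pics/c1.png",cv2.convertScaleAbs(cv2.resize(a,None,fx=6,fy=6,interpolation=cv2.INTER_NEAREST),alpha=1.5))
a=im[165:225,355:425]; cv2.imwrite("pics/c2.png",cv2.convertScaleAbs(cv2.resize(a,None,fx=8,fy=8,interpolation=cv2.INTER_NEAREST),alpha=1.5))
```

```text
(no output)
```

View pics/c1.png

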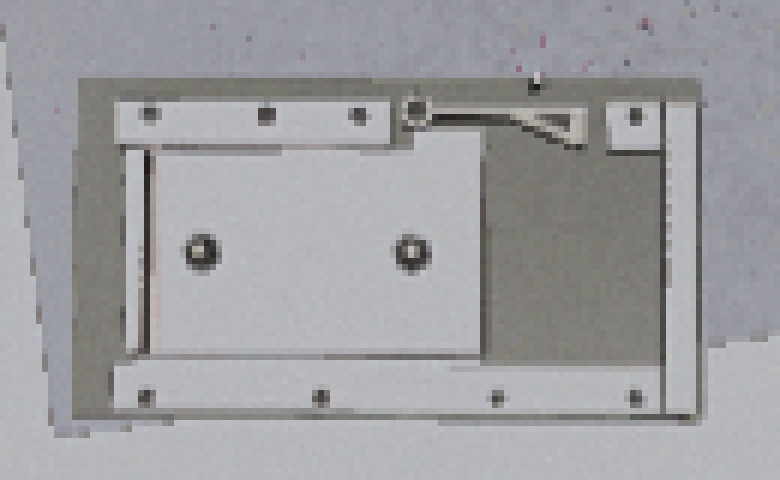

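View pics/c2.png

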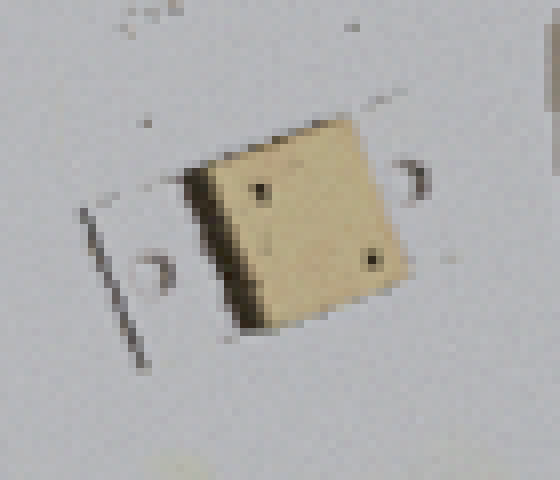

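```bash
cat > h.py <<'E'
import numpy as np, cv2
from rig import telemetry, snapshot, camera_model
def cam(n):
    c=camera_model(n); R=cv2.Rodrigues(c["rvec"])[0]; return c,R,-R.T@c["tvec"]
def ray(n,uv):
    c,R,C=cam(n); K=c["intrinsics"]
    d=cv2.undistortPoints(np.array([[uv]],float),K,np.array([c["k1"],0,0,0,0]))[0,0]
    return C,R.T@np.array([d[0],d[1],1])
def onz(n,uv,z):
    C,d=ray(n,uv); return C+d*(z-C[2])/d[2]
def proj(n,P):
    c,R,C=cam(n); return cv2.projectPoints(np.array(P,float).reshape(-1,1,3),c["rvec"],c["tvec"],c["intrinsics"],np.array([c["k1"],0,0,0,0]))[0].reshape(-1,2)
def grab(n,tag):
    im=snapshot(n)[:,:,::-1].copy(); cv2.imwrite(f"raw_{tag}.png",im); return im
def crop(im,x0,x1,y0,y1,f,name,a=1.5):
    cv2.imwrite(f"pics/{name}.png",cv2.convertScaleAbs(cv2.resize(im[y0:y1,x0:x1],None,fx=f,fy=f,interpolation=cv2.INTER_NEAREST),alpha=a))
E
python3 - <<'E'
from h import *
np.set_printoptions(precision=2,suppress=True)
print("C",cam("top")[2],cam("scene")[2])
im=cv2.imread("raw_top0.png")
hsv=cv2.cvtColor(im,cv2.COLOR_BGR2HSV)
m=cv2.inRange(hsv,(10,60,90),(30,255,255)); m[:,:355]=0;m[:,425:]=0;m[:165]=0;m[225:]=0
m=cv2.morphologyEx(m,cv2.MORPH_CLOSE,np.ones((3,3)))
cs,_=cv2.findContours(m,0,2); c=max(cs,key=cv2.contourArea)
r=cv2.minAreaRect(c);print(r)
b=cv2.boxPoints(r); P=np.array([onz("top",p,35) for p in b]); print(b,P, P.mean(0))
for i in range(4): e=P[(i+1)%4]-P[i]; print(np.linalg.norm(e),np.arctan2(e[1],e[0]))
mm=cv2.moments(m,True); cc=(mm['m10']/mm['m00'],mm['m01']/mm['m00']);print(cc,onz("top",cc,35))
# pins
g=cv2.cvtColor(im,cv2.COLOR_BGR2GRAY)
for x0 in (213,248):
    s=g[183:201,x0-9:x0+10].astype(float); w=np.clip(np.median(s)-15-s,0,None); ys,xs=np.mgrid[183:201,x0-9:x0+10]
    # zero column far
    w[:, :3]=0; w[:,-3:]=0
    c=((w*xs).sum()/w.sum(),(w*ys).sum()/w.sum()); print(c,onz("top",c,22),onz("top",c,30),onz("top",c,38), "expected base->tip px", proj("top",[onz("top",c,22),onz("top",c,22)+[0,0,16]]))
E
```

```text
C [479.7   24.58 966.28] [-678.09   21.07  648.08]
((393.1031188964844, 192.26805114746094), (21.538742065429688, 18.37972640991211), 68.96248626708984)
[[380.66 185.52]
 [397.81 178.92]
 [405.55 199.02]
 [388.39 205.62]] [[ 573.66 -295.52   35.  ]
 [ 591.33 -339.72   35.  ]
 [ 540.24 -358.76   35.  ]
 [ 522.76 -314.7    35.  ]] [ 557.   -327.17   35.  ]
47.5922443872767 -1.1905539797784717
54.515390027057414 -2.7847581679123046
47.3997580117919 1.9485498290636993
54.393274321604416 0.360324248169019
(393.0658227848101, 192.29113924050634) [ 556.88 -327.07   35.  ]
(np.float64(213.38251748251747), np.float64(191.74335664335663)) [551.66 131.07  22.  ] [551.05 130.17  30.  ] [550.44 129.27  38.  ] expected base->tip px [[213.38 191.74]
 [212.68 191.25]]
(np.float64(248.2717231222386), np.float64(191.98674521354934)) [552.53  41.46  22.  ] [551.91  41.32  30.  ] [551.29  41.17  38.  ] expected base->tip px [[248.27 191.99]
 [248.17 191.5 ]]
```

```bash
cat >> h.py <<'E'
from scipy.spatial.transform import Rotation as Rn
def Rdown(yaw):  # tool y at world angle yaw, z down
    y=np.array([np.cos(yaw),np.sin(yaw),0]); z=np.array([0,0,-1.]); return np.c_[np.cross(y,z),y,z]
def delta(p0,yaw0,p1,yaw1):
    R0=Rdown(yaw0); r=Rn.from_matrix(R0.T@Rdown(yaw1)).as_rotvec(); t=R0.T@(np.array(p1)-p0)/1000
    return np.round(r,4),np.round(t,4)
E
python3 - <<'E'
from h import *
s=telemetry.get_state(); R=Rn.from_rotvec(s["ee_rot"]).as_matrix(); print(R); y0=np.arctan2(R[1,1],R[0,1]); print(y0)
print(delta([235.92,-524.375,242.282],y0,[557,-327,120],0.368))
E
```

```text
[[ 9.11937935e-01  4.10327760e-01 -5.76540027e-04]
 [ 4.10328045e-01 -9.11935688e-01  2.04849162e-03]
 [ 3.14785552e-04 -2.10466776e-03 -9.99997736e-01]]
-1.147981886219068
(array([ 0.   ,  0.   , -1.516]), array([ 0.3738, -0.0482,  0.1223]))
```

{"api": "step_arm", "payload": {"plan": "0 0 -0.17 0.045 -0.006 0 1; 0 0 -0.34 0.09 -0.012 0 1; 0 0 -0.51 0.135 -0.017 0 1; 0 0 -0.68 0.18 -0.023 0 1; 0 0 -0.85 0.225 -0.029 0.03 1; 0 0 -1.02 0.27 -0.035 0.06 1; 0 0 -1.19 0.31 -0.04 0.09 1; 0 0 -1.36 0.35 -0.045 0.11 1; 0 0 -1.516 0.3738 -0.0482 0.1223 1; 0 0 -1.516 0.3738 -0.0482 0.1223 1; 0 0 -1.516 0.3738 -0.0482 0.1223 1; 0 0 -1.516 0.3738 -0.0482 0.1223 1"}}

```text
time: 1.6
position: [556.6, -328.2, 120.9]
ee_rot: [1.78, 2.587, -0.001]
wrist_force: [-0.2, 0.8, 0.5]
grip_width: 0.998
```

Run:
```python
from h import *
im=grab("top","top1"); crop(im,340,440,150,240,6,"top1")
im=grab("scene","sc1"); crop(im,300,430,120,230,6,"sc1",1.2)
s=telemetry.get_state();print(s)
R=Rn.from_rotvec(s["ee_rot"]).as_matrix(); print(np.arctan2(R[1,1],R[0,1]))
```

```text
{'time': 1.7, 'q': array([-6.66325713e-01,  4.67221639e-01,  1.46130872e+00, -1.29134349e-04,
        1.21182807e+00, -1.03234097e+00]), 'dq': array([ 0.00209906,  0.00236248,  0.00089652,  0.00039513,  0.00010759,
       -0.00401255]), 'effort': array([ 1.07548870e-01, -4.65764165e+01, -2.66631550e+01,  4.34090733e-03,
       -1.34229511e-03,  3.76100710e-03]), 'position': array([ 556.62298693, -328.05901831,  120.85572996]), 'ee_rot': array([ 1.77931779e+00,  2.58765212e+00, -3.13316394e-04]), 'wrist_force': array([0.05033013, 0.35254328, 0.08392402]), 'moment': array([-0.02229055,  0.04346385,  0.00420556]), 'grip_width': 1.0011032793514891}
0.3660608414210856
```

View pics/top1.png

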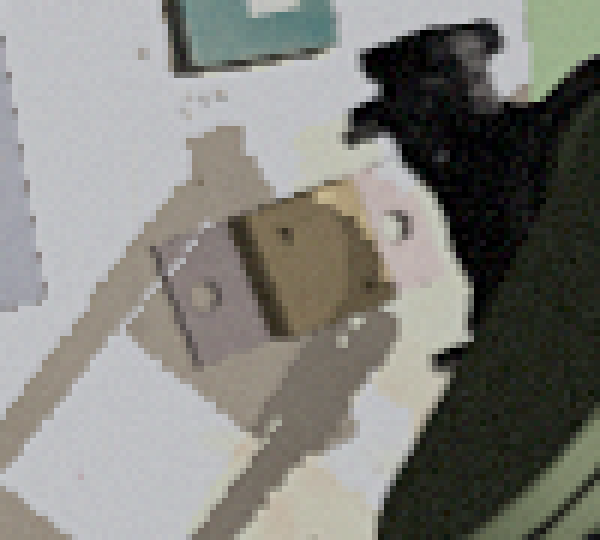

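View pics/sc1.png

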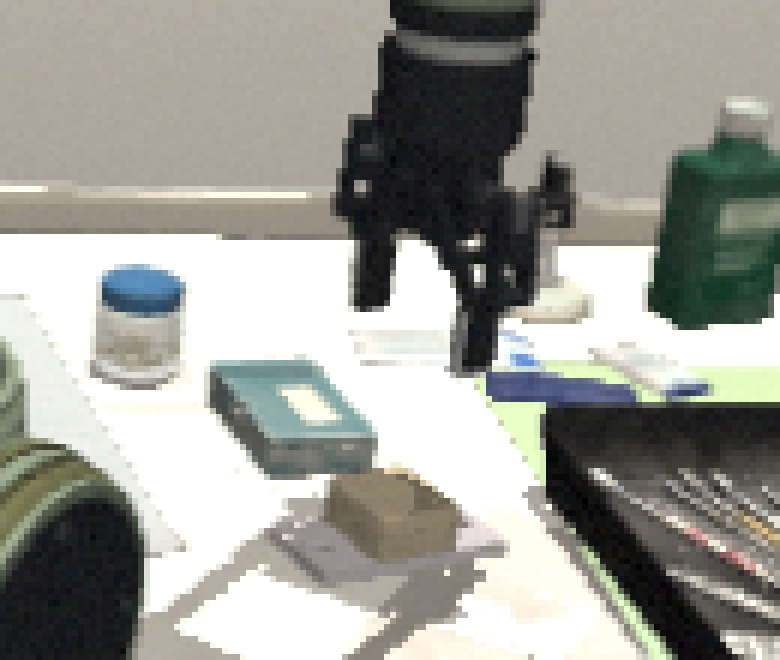

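Run:
```python
from h import *
np.set_printoptions(precision=2,suppress=True)
print(proj("top",[[557,-328,120],[557,-328,180],[557,-327,35]]), proj("scene",[[557,-328,110],[557,-328,35]]))
a=onz("top",(340+206/6-.5,150+292/6-.5),8);b=onz("top",(340+400/6-.5,150+225/6-.5),8);print(a,b,(a+b)/2,np.linalg.norm(a-b),np.arctan2(*(a-b)[1::-1])-np.pi/2)
```

```text
[[407.21 189.44]
 [418.7  187.1 ]
 [393.04 192.24]] [[368.18 179.72]
 [365.09 200.88]]
[ 542.87 -286.53    8.  ] [ 573.61 -372.01    8.  ] [ 558.24 -329.27    8.  ] 90.83883664646557 0.3451974707551657
```

{"api": "step_arm", "payload": {"plan": "0 0 0 0 0 0.04 1; 0 0 0 0 0 0.075 1; 0 0 0 0 0 0.095 1; 0 0 0 0 0 0.104 1; 0 0 0 0 0 0.104 1; 0 0 0 0 0 0.104 0; 0 0 0 0 0 0.104 -0.2; 0 0 0 0 0 0.104 -0.4; 0 0 0 0 0 0.104 -0.6; 0 0 0 0 0 0.104 -0.6; 0 0 0 0 0 0.104 -0.6; 0 0 0 0 0 0.104 -0.6", "grip_force": 60}}

```text
time: 3.2
position: [558.3, -328.0, 17.8]
ee_rot: [1.775, 2.588, -0.0]
wrist_force: [-0.4, 0.4, 5.9]
grip_width: 0.649
```

Run:
```python
from h import *
im=grab("scene","sc2"); crop(im,300,430,120,230,6,"sc2",1.2)
print(telemetry.get_state())
```

```text
{'time': 3.25, 'q': array([-6.64676093e-01,  6.02851658e-01,  1.50028519e+00, -1.11724120e-05,
        1.03505385e+00, -1.03269980e+00]), 'dq': array([ 0.00120836,  0.0001709 ,  0.00159038, -0.00058865,  0.00103146,
        0.00129809]), 'effort': array([-5.02585375e-02, -4.49550927e+01, -2.13205308e+01,  2.68004334e-02,
       -8.27755337e-02, -2.07800826e-02]), 'position': array([ 558.27933635, -327.97170317,   17.84407033]), 'ee_rot': array([ 1.77554151e+00,  2.58761272e+00, -3.52675851e-04]), 'wrist_force': array([-0.30053932, -0.27125549,  6.76723913]), 'moment': array([-0.01698228,  0.07233176, -0.01624748]), 'grip_width': 0.6492179348662783}
```

View pics/sc2.png

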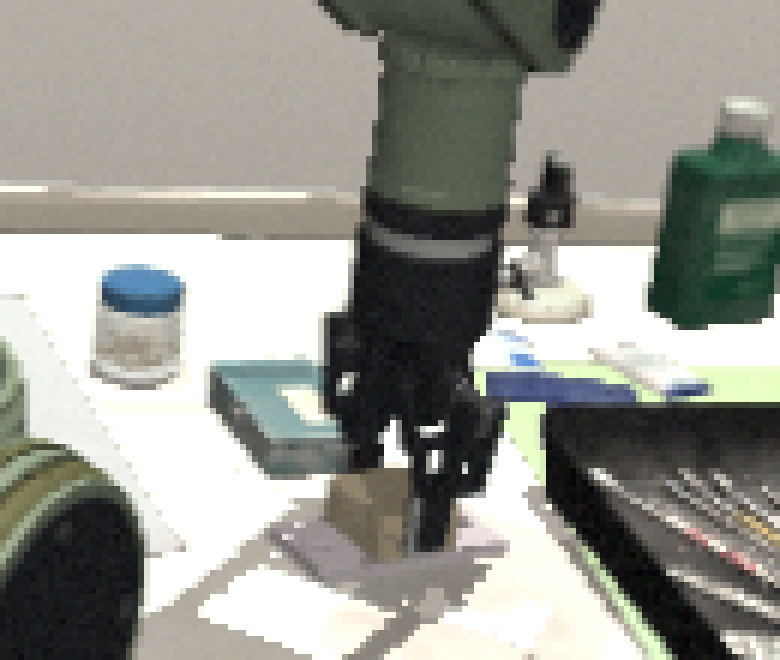

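Run:
```python
from h import *
s=telemetry.get_state();R=Rn.from_rotvec(s["ee_rot"]).as_matrix(); y=np.arctan2(R[1,1],R[0,1]);print(y)
print(delta(s["position"],y,[553,-120,80],0.01))
```

```text
0.36803192874301693
(array([0.   , 0.   , 0.358]), array([ 0.1959,  0.0699, -0.0622]))
```

{"api": "step_arm", "payload": {"plan": "0 0 0 0 0 -0.02 -0.6; 0 0 0 0 0 -0.045 -0.6; 0 0 0 0 0 -0.062 -0.6; 0 0 0.08 0.04 0.014 -0.062 -0.6; 0 0 0.18 0.09 0.032 -0.062 -0.6; 0 0 0.27 0.14 0.05 -0.062 -0.6; 0 0 0.358 0.18 0.064 -0.062 -0.6; 0 0 0.358 0.196 0.07 -0.062 -0.6; 0 0 0.358 0.196 0.07 -0.062 -0.6; 0 0 0.358 0.196 0.07 -0.062 -0.6; 0 0 0.358 0.196 0.07 -0.062 -0.6"}}

```text
time: 4.62
position: [552.1, -120.6, 78.1]
ee_rot: [2.212, 2.23, -0.0]
wrist_force: [0.2, -0.7, -2.9]
grip_width: 0.648
```

Run:
```python
from h import *
s=telemetry.get_state();R=Rn.from_rotvec(s["ee_rot"]).as_matrix(); y=np.arctan2(R[1,1],R[0,1]);print(y,s)
im=grab("top","top3"); crop(im,250,370,140,240,6,"top3",2)
u=proj("top",s["position"]);print(u)
im=grab("scene","sc3"); u=proj("scene",s["position"])[0].astype(int);print(u); crop(im,u[0]-60,u[0]+60,u[1]-50,u[1]+50,6,"sc3",1.2)
```

```text
0.008364586408782373 {'time': 4.625, 'q': array([-3.67922261e-01,  3.73292482e-01,  1.70038937e+00, -4.13108139e-04,
        1.06724751e+00, -3.76087487e-01]), 'dq': array([0.00103117, 0.00136813, 0.00316105, 0.00213673, 0.00109023,
       0.00134187]), 'effort': array([ 2.43443632e-01, -4.20615435e+01, -2.52635694e+01,  9.00459650e-03,
        2.61866131e-03, -3.91331763e-03]), 'position': array([ 552.11431037, -120.5618655 ,   78.12987299]), 'ee_rot': array([ 2.21160143e+00,  2.23017805e+00, -1.02008002e-04]), 'wrist_force': array([ 0.18792331, -0.72964004, -2.87365701]), 'moment': array([ 0.03114221,  0.01227537, -0.02164081]), 'grip_width': 0.6479496070770667}
[[314.8286071 191.4779907]]
[302 187]
```

View pics/top3.png

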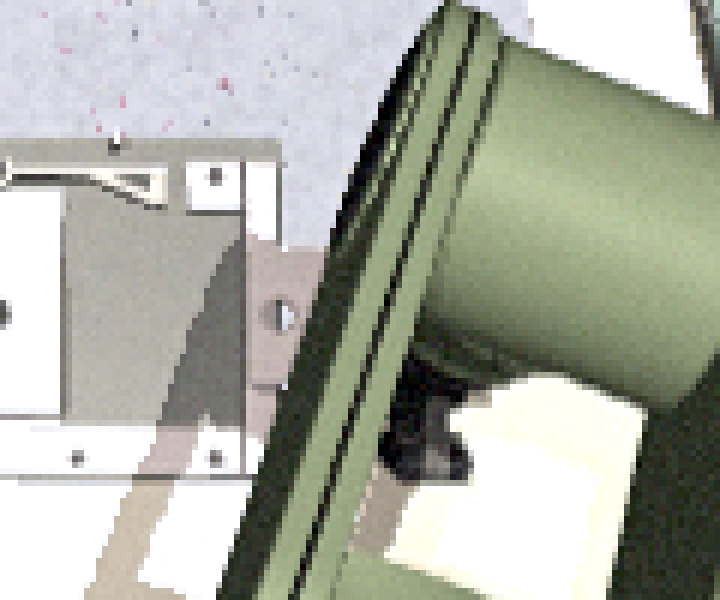

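View pics/sc3.png

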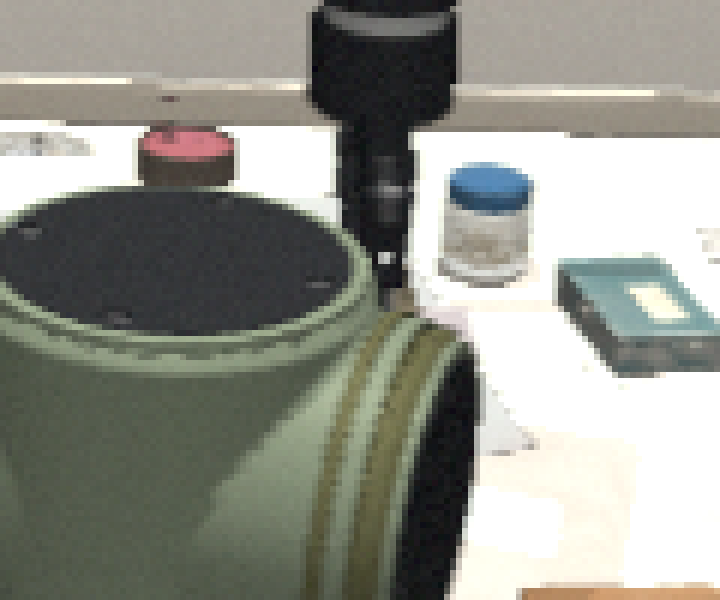

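Run:
```python
from h import *
np.set_printoptions(precision=2,suppress=True)
im=cv2.imread("raw_top3.png"); g=cv2.cvtColor(im,cv2.COLOR_BGR2GRAY)
print(g[184:201,286:304])
for z in (60,64,68): 
  h=onz("top",(296.25,192.0),z); print(h, h-[552.1,-120.56,0])
print([onz("top",(250+250/6-.5,192),68), [onz("top",(295,140+v/6-.5),68) for v in (247,385)]])
```

```text
[[ 48  51  55  50  51  84  92  90  91  92  90  90  90  88  89  89  91  87]
 [ 51  54  56  53  48  82  94  90  92  92  90  91  91  90  90  92  91  72]
 [ 53  54  57  55  45  85  92  91  91  90  91  91  89  91  87  92  91  68]
 [ 52  55  56  52  48  86  95  91  91  92  94  94  91  93  91  91  88  34]
 [ 54  53  54  53  49  85  95  94  93  95  91  94  93  93  93  93  75  16]
 [ 56  56  57  56  47  85  94  93  92  88  80  82  92  93  96  92  71  18]
 [ 55  56  58  54  45  84  94  92  79  71  33  75  76  91  93  87  34  23]
 [ 52  57  55  55  44  84  92  84  73  73  45 118  80  81  92  75  22  25]
 [ 55  54  55  55  45  84  95  79  73  73  47 116 111  76  94  73  20  25]
 [ 51  55  57  57  44  84  91  84  75  72  45 113 104  87  88  31  26  33]
 [ 56  56  57  55  50  84  94  92  81  75  52 106  75  88  72  23  20  27]
 [ 57  57  58  55  40  84  94  95  95  89  73  86  94  93  70  18  22  24]
 [ 56  54  56  58  42  85  96  95  92  93  94  94  97  87  35  26  23  19]
 [ 55  55  56  58  43  85  95  94  92  92  92  95  94  78  20  20  27  26]
 [ 57  55  57  52  47  87  95  92  93  92  93  93  95  70  25  19  29  17]
 [ 56  56  57  58  46  86  95  95  93  95  95  92  91  34  24  26  21  23]
 [ 58  54  55  56  44  83  92  93  91  94  94  94  75  24  21  23  24  22]]
[551.54 -77.61  60.  ] [-0.56 42.95 60.  ]
[551.22 -77.16  64.  ] [-0.88 43.4  64.  ]
[550.9  -76.71  68.  ] [-1.2  43.85 68.  ]
[array([550.69, -64.26,  68.  ]), [array([578.73, -73.43,  68.  ]), array([522.29, -73.88,  68.  ])]]
```

{"api": "step_arm", "payload": {"plan": "0 0 0 0.04 0.0004 0 -0.6; 0 0 0 0.09 0.0009 0 -0.6; 0 0 0 0.14 0.0013 0 -0.6; 0 0 0 0.18 0.0017 0 -0.6; 0 0 0 0.2 0.0019 0 -0.6; 0 0 0 0.2068 0.0019 0.006 -0.6; 0 0 0 0.2068 0.0019 0.016 -0.6; 0 0 0 0.2068 0.0019 0.016 -0.6; 0 0 0 0.2068 0.0019 0.016 -0.6; 0 0 0 0.2068 0.0019 0.016 -0.6"}}

```text
time: 5.98
position: [552.0, 87.2, 62.2]
ee_rot: [2.211, 2.231, 0.001]
wrist_force: [-0.3, 0.3, -2.9]
grip_width: 0.647
```

Run:
```python
from h import *
s=telemetry.get_state();R=Rn.from_rotvec(s["ee_rot"]).as_matrix(); y=np.arctan2(R[1,1],R[0,1]);print(y,s)
im=grab("top","top4"); crop(im,180,310,140,240,6,"top4",2)
im=grab("scene","sc4"); u=proj("scene",s["position"])[0].astype(int);print(u); crop(im,u[0]-60,u[0]+60,u[1]-50,u[1]+50,6,"sc4",1.2)
```

```text
0.008998027123748111 {'time': 5.975, 'q': array([ 1.80465339e-03,  3.86118682e-01,  1.72309604e+00, -9.17236574e-05,
        1.03178931e+00, -7.14629222e-03]), 'dq': array([ 0.00581408, -0.00272433, -0.00192891, -0.00156852,  0.00053337,
        0.00107682]), 'effort': array([-4.16660984e-02, -4.15841317e+01, -2.44043434e+01, -5.44577313e-03,
        8.92076874e-03, -7.76865454e-04]), 'position': array([552.03864559,  87.17237054,  62.23082768]), 'ee_rot': array([2.21109187e+00, 2.23107733e+00, 5.64277720e-04]), 'wrist_force': array([-0.2687881 ,  0.27408751, -2.88098164]), 'moment': array([-0.04111682, -0.01038495,  0.03425531]), 'grip_width': 0.6465156264737036}
[236 190]
```

View pics/top4.png

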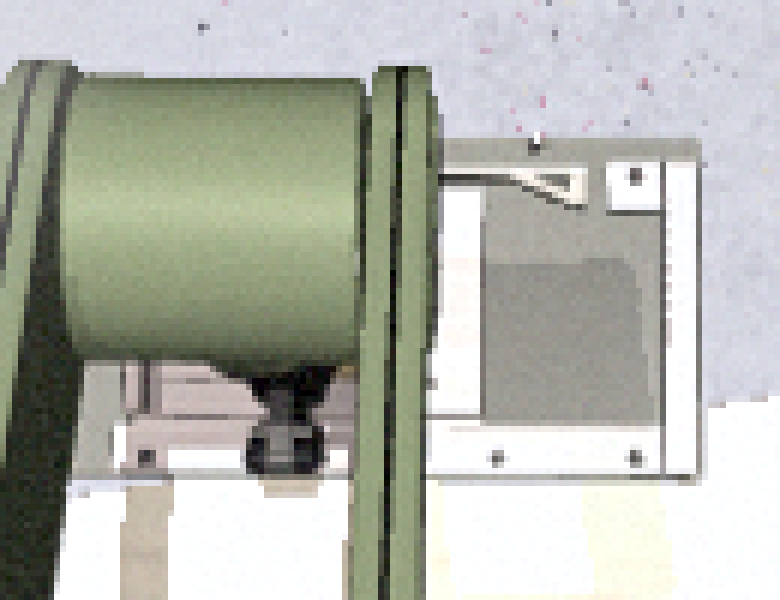

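View pics/sc4.png

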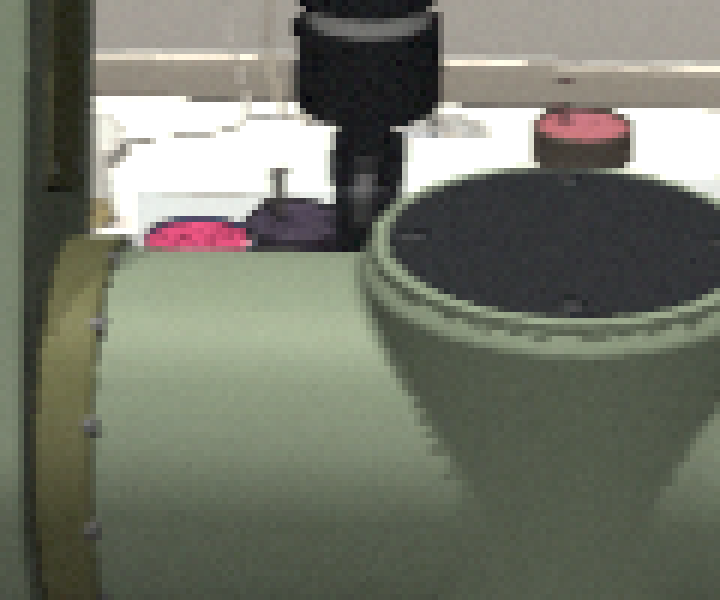

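Run:
```python
from h import *
np.set_printoptions(precision=2,suppress=True,linewidth=150)
g=cv2.cvtColor(cv2.imread("raw_top0.png"),cv2.COLOR_BGR2GRAY)
print(g[186:199,208:220]);print(g[186:199,243:255])
# predicted outlines: base r5 at z22, for centre (551.7,y)
for y in (130.5,41.3):
  for z,r in ((22,5),(32,5),(38,3)):
    a=np.linspace(0,2*np.pi,40); P=np.c_[551.7+r*np.cos(a),y+r*np.sin(a),a*0+z]; q=proj("top",P); print(y,z,q.min(0),q.max(0))
```

```text
[[122 122 123 122 121 123 122 121 122 123 125 124]
 [124 121 123 123 124 123 125 125 122 121 121 119]
 [125 122 124 123 117 116 116 121 123 122 122 123]
 [122 124 124 116  79  61  63  99 122 124 122 122]
 [123 124 120  79  61  72  26  44 106 122 123 122]
 [123 121 103  45 112 120  39  34  91 126 123 123]
 [122 123 110  36  88  84  43  27  76 126 124 123]
 [123 122 123  54  36  39  33  41  90 127 123 123]
 [122 122 123  98  65  54  61  80 128 123 122 121]
 [121 122 125 124 110  99 102 125 122 124 122 122]
 [123 123 121 123 123 124 123 124 122 121 122 121]
 [121 122 121 122 123 123 122 124 122 123 121 122]
 [123 123 121 122 124 122 122 122 122 121 122 122]]
[[123 122 122 122 122 123 123 121 121 123 122 123]
 [121 122 122 122 125 122 122 123 121 122 120 122]
 [122 121 124 124 118 117 121 124 124 122 123 121]
 [124 124 122 116  81  80 100 115 122 122 122 121]
 [120 123 118  79  46  70  54  48 104 124 122 121]
 [124 123 103  45  74 127  87  40  86 127 123 123]
 [122 123 111  44  58 116  79  33  61 126 123 122]
 [122 124 124  53  32  35  38  43  84 125 123 123]
 [121 122 121  97  65  37  53  78 114 124 121 123]
 [121 123 123 124 111  84 102 129 123 123 121 121]
 [123 122 124 123 125 126 124 124 120 123 123 124]
 [123 121 123 121 121 123 122 121 123 120 122 122]
 [123 122 123 121 122 123 123 124 123 121 123 121]]
130.5 22 [211.66 189.79] [215.55 193.67]
130.5 32 [211.21 189.47] [215.14 193.38]
130.5 38 [211.72 190.06] [214.09 192.42]
41.3 22 [246.38 190.37] [250.27 194.25]
41.3 32 [246.3  190.05] [250.23 193.97]
41.3 38 [247.04 190.64] [249.41 193.01]
```

{"api": "step_arm", "payload": {"plan": "0 0 0.002 0 0.0004 0.003 -0.6; 0 0 0.002 0 0.0004 0.006 -0.6; 0 0 0.002 0 0.0004 0.008 -0.6; 0 0 0.002 0 0.0004 0.009 -0.6; 0 0 0.002 0 0.0004 0.01 -0.6; 0 0 0.002 0 0.0004 0.01 -0.6"}}

```text
time: 6.82
position: [552.0, 87.8, 51.9]
ee_rot: [-2.212, -2.23, 0.0]
wrist_force: [0.3, -0.1, -3.3]
grip_width: 0.651
```

{"api": "step_arm", "payload": {"plan": "0 0 0 0 0 0.002 -0.6; 0 0 0 0 0 0.004 -0.6; 0 0 0 0 0 0.006 -0.6; 0 0 0 0 0 0.006 -0.6"}}

```text
time: 7.32
position: [552.3, 87.7, 45.9]
ee_rot: [2.212, 2.23, 0.0]
wrist_force: [0.6, 0.4, -4.0]
grip_width: 0.654
```

{"api": "step_arm", "payload": {"plan": "0 0 0 0 0 0.002 -0.6; 0 0 0 0 0 0.004 -0.6; 0 0 0 0 0 0.005 -0.6; 0 0 0 0 0 0.006 -0.6; 0 0 0 0 0 0.006 -0.6"}}

```text
time: 7.95
position: [552.2, 87.8, 40.0]
ee_rot: [2.212, 2.23, 0.0]
wrist_force: [1.1, -0.2, -3.6]
grip_width: 0.643
```

{"api": "step_arm", "payload": {"plan": "0 0 0 0 0 0.0007 -0.6; 0 0 0 0 0 0.0014 -0.6; 0 0 0 0 0 0.0014 -0.6"}}

```text
time: 8.32
position: [552.2, 87.8, 39.8]
ee_rot: [2.212, 2.23, -0.0]
wrist_force: [-2.8, 0.0, 6.0]
grip_width: 0.653
```

{"api": "step_arm", "payload": {"plan": "0 0 0 0 0 0 0.6; 0 0 0 0 0 0 0.6; 0 0 0 0 0 0 0.6; 0 0 0 0 0 0 0.6; 0 0 0 0 0 -0.01 0.6; 0 0 0 0 0 -0.03 0.6; 0 0 0 0 0 -0.07 0.6; 0 0 0 0.03 0 -0.11 0.6; 0 0 0 0.08 0 -0.11 0; 0 0 0 0.13 0 -0.11 -1; 0 0 0 0.18 0 -0.11 -1; 0 0 0 0.18 0 -0.11 -1"}}

```text
time: 9.82
position: [550.3, 271.3, 149.5]
ee_rot: [2.207, 2.236, 0.003]
wrist_force: [-0.2, -0.0, 0.2]
grip_width: -0.0
```

Run:
```python
from h import *
s=telemetry.get_state();R=Rn.from_rotvec(s["ee_rot"]).as_matrix(); y=np.arctan2(R[1,1],R[0,1]);print(y,s["position"],s["wrist_force"],s["grip_width"],s["time"])
im=grab("top","top5"); crop(im,150,310,140,240,5,"top5",2)
im=grab("scene","sc5"); cv2.imwrite("pics/sc5.png",cv2.resize(im,(800,600)))
```

```text
0.012883476572547594 [550.28785707 271.30272576 149.50775298] [-0.21139691 -0.02092062  0.2358826 ] -0.0004987042196579909 9.825
```

View pics/top5.png

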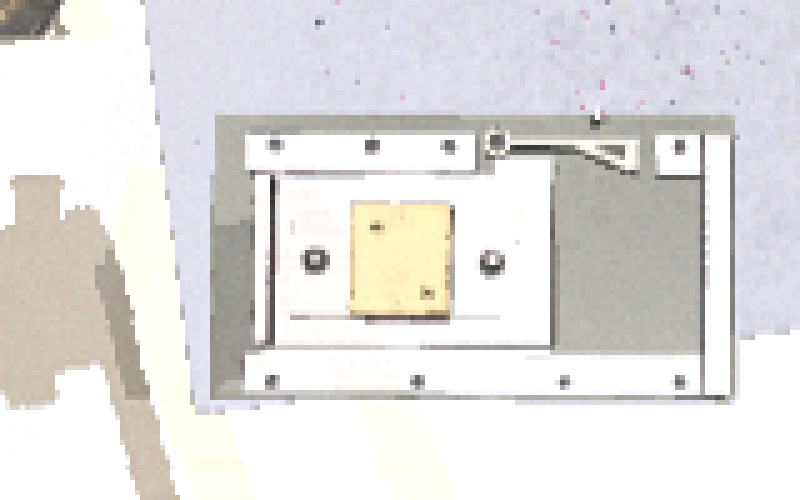

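View pics/sc5.png

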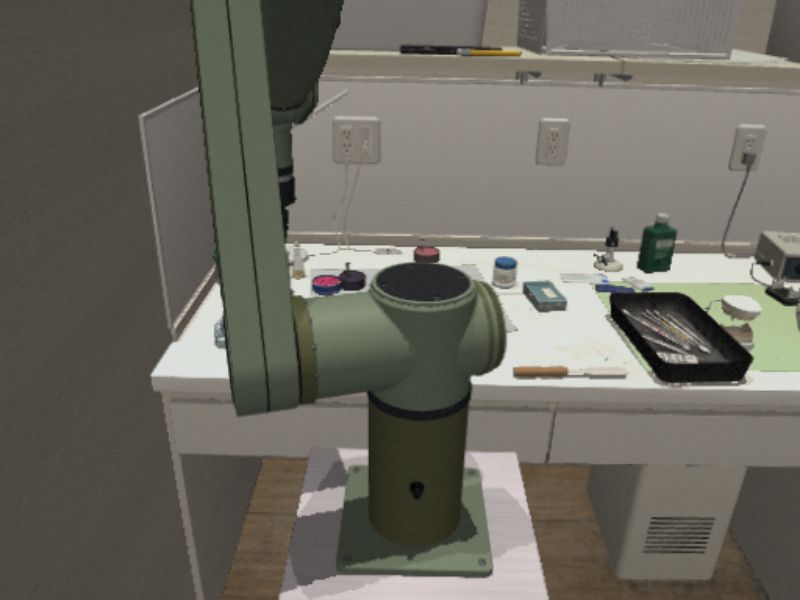

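{"api": "step_arm", "payload": {"plan": "0 0 0 -0.03 0 0.03 -1; 0 0 0 -0.05 0 0.07 -1; 0 0 0 -0.06 0 0.1 -1; 0 0 0 -0.07 0 0.118 -1; 0 0 0 -0.08 0 0.1185 -1; 0 0 0 -0.088 0 0.1185 -1; 0 0 0 -0.094 0 0.1185 -1; 0 0 0 -0.098 0 0.1185 -1; 0 0 0 -0.1 0 0.1185 -1; 0 0 0 -0.1 0 0.1185 -1"}}

```text
time: 11.18
position: [552.6, 168.9, 31.3]
ee_rot: [2.211, 2.23, 0.005]
wrist_force: [1.3, 4.8, 2.2]
grip_width: 0.003
```

Run:
```python
from h import *
s=telemetry.get_state();print(s["position"],s["wrist_force"],s["grip_width"],s["time"])
im=grab("top","top6"); crop(im,150,310,140,240,5,"top6",2)
```

```text
[552.63834683 168.87009562  31.2918692 ] [1.28446679 4.84981444 2.19272837] 0.0027357271652120683 11.175
```

View pics/top6.png

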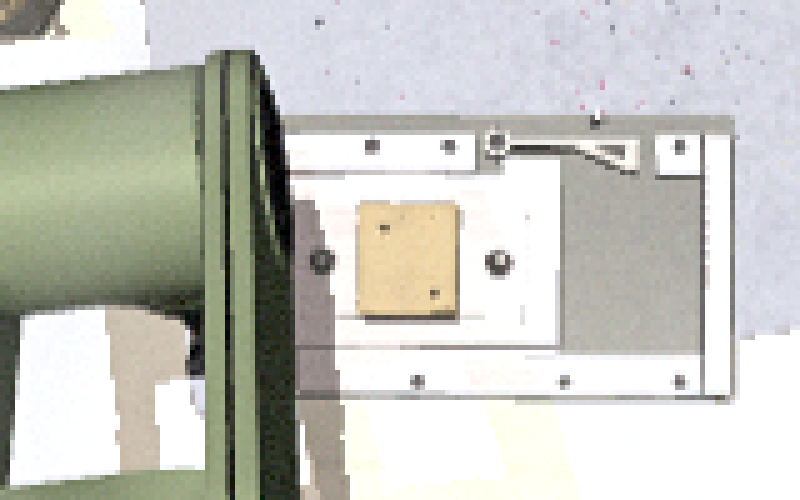

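{"api": "step_arm", "payload": {"plan": "0 0 0 -0.003 0 0 -1; 0 0 0 -0.008 0 0 -1; 0 0 0 -0.013 0 0 -1; 0 0 0 -0.018 0 0 -1; 0 0 0 -0.023 0 0 -1; 0 0 0 -0.028 0 0 -1; 0 0 0 -0.033 0 0 -1; 0 0 0 -0.038 0 0 -1; 0 0 0 -0.043 0 0 -1; 0 0 0 -0.047 0 0 -1; 0 0 0 -0.05 0 0 -1"}}

```text
time: 12.6
position: [551.6, 120.4, 30.6]
ee_rot: [-2.21, -2.23, -0.004]
wrist_force: [0.4, 8.4, 4.0]
grip_width: -0.002
```

Run:
```python
from h import *
s=telemetry.get_state();print(s["position"],s["wrist_force"],s["grip_width"],s["time"])
im=grab("top","top7"); crop(im,150,310,140,240,5,"top7",2)
```

```text
[551.61312971 120.36507921  30.5561749 ] [0.37233918 8.37332443 4.01621186] -0.0020242016069439376 12.6
```

View pics/top7.png

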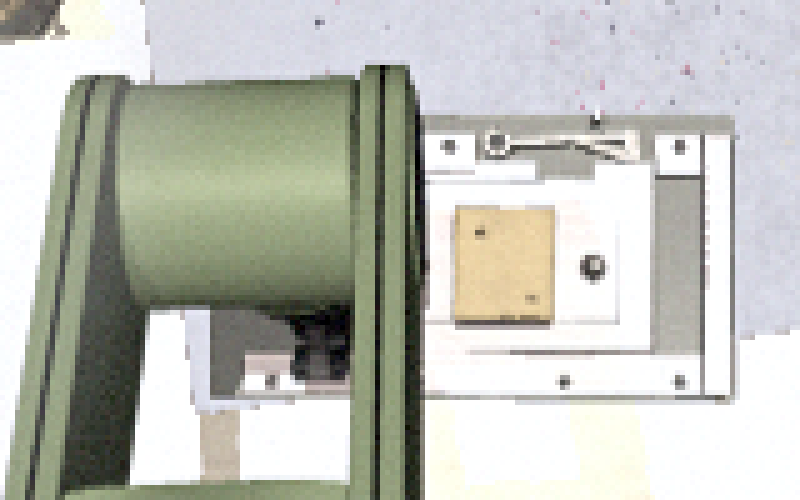

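{"api": "step_arm", "payload": {"plan": "0 0 0 -0.003 0 0 -1; 0 0 0 -0.006 0 0 -1; 0 0 0 -0.009 0 0 -1; 0 0 0 -0.012 0 0 -1; 0 0 0 -0.015 0 0 -1; 0 0 0 -0.018 0 0 -1; 0 0 0 -0.02 0 0 -1; 0 0 0 -0.022 0 0 -1; 0 0 0 -0.0225 0 0 -1"}}

```text
time: 13.78
position: [551.9, 96.3, 30.4]
ee_rot: [-2.211, -2.23, -0.001]
wrist_force: [0.2, 5.1, 3.2]
grip_width: -0.001
```

Run:
```python
from h import *
s=telemetry.get_state();print(s["position"],s["wrist_force"],s["grip_width"],s["time"])
im=grab("top","top8"); crop(im,230,310,150,220,8,"top8",2)
```

```text
[551.87425123  96.28064196  30.36314492] [0.16054289 5.13285913 3.175505  ] -0.0011446262512138001 13.775
```

View pics/top8.png

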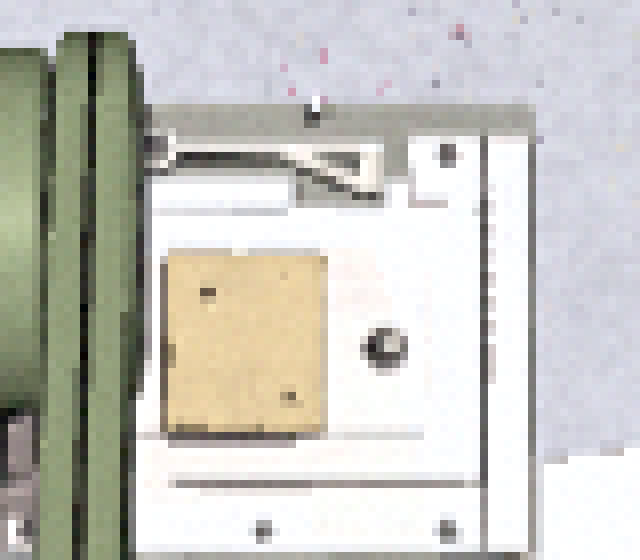

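{"api": "step_arm", "payload": {"plan": "0 0 0 0.01 0 0 -1; 0 0 0 0.03 0 0 -1; 0 0 0 0.06 0 -0.02 -1; 0 0 0 0.1 0 -0.06 -1; 0 0 0 0.15 0 -0.1 -1; 0 0 0 0.18 0 -0.12 -1; 0 0 0 0.18 0 -0.12 -1; 0 0 0 0.18 0 -0.12 -1"}}

```text
time: 14.82
position: [549.4, 275.1, 148.7]
ee_rot: [-2.211, -2.231, 0.005]
wrist_force: [-0.5, -0.5, -0.1]
grip_width: 0.004
```

Run:
```python
from h import *
s=telemetry.get_state();print(s["position"],s["wrist_force"],s["time"])
im=grab("top","top9"); crop(im,190,310,150,230,6,"top9",1.6)
np.set_printoptions(linewidth=150)
g=cv2.cvtColor(im,cv2.COLOR_BGR2GRAY); print(g[188:204,278:300])
```

```text
[549.37597854 275.0727342  148.70453263] [-0.53757225 -0.53423686 -0.11906122] 14.825
[[131 132 132 132 132 129 131 131 129 131 133 130  40 114 132 131 132 130  70 111 112 110]
 [133 133 131 132 132 130 132 130 132 131 134 133  45 132 134 131 130 131  70 115 110 111]
 [123 129 131 131 132 130 131 131 131 132 132 131  38 109 134 132 132 131  68 114 112 112]
 [ 69  98 121 135 132 130 132 132 129 132 133 131  43 116 133 130 131 132  65 115 113 112]
 [112 100  74 135 133 130 131 133 129 129 132 130  51 132 134 130 131 130  64 114 111 110]
 [126 105  63 130 132 131 130 131 131 132 133 132  45 106 135 131 133 130  62 112 113 110]
 [ 49  46  76 133 134 130 131 131 129 131 132 131  42 108 135 131 133 131  65 112 110 111]
 [ 59  73 112 136 130 131 131 132 132 132 131 133  41 106 135 132 132 129  61 111 110 109]
 [112 130 136 133 131 130 131 131 132 132 132 131  44 108 134 132 132 131  64 114 112 109]
 [134 131 131 133 131 129 130 132 131 130 132 130  48 114 132 131 132 132  63 115 113 112]
 [132 131 133 132 131 130 129 130 132 131 132 131  55 136 133 131 133 132  60 114 111 108]
 [129 132 130 132 131 133 130 131 129 132 131 130  49 135 132 131 133 130  64 113 113 110]
 [131 134 131 131 133 132 133 132 131 130 131 129  50 137 131 131 133 132  66 113 112 111]
 [131 133 131 131 131 130 131 129 130 132 134 131  49 136 133 130 131 131  63 112 111 111]
 [132 133 132 130 131 130 132 133 132 130 133 131  50 135 132 132 131 132  64 112 110 109]
 [127 127 127 127 129 131 132 130 132 131 131 130  51 138 131 130 132 131  65 116 110 107]]
```

View pics/top9.png

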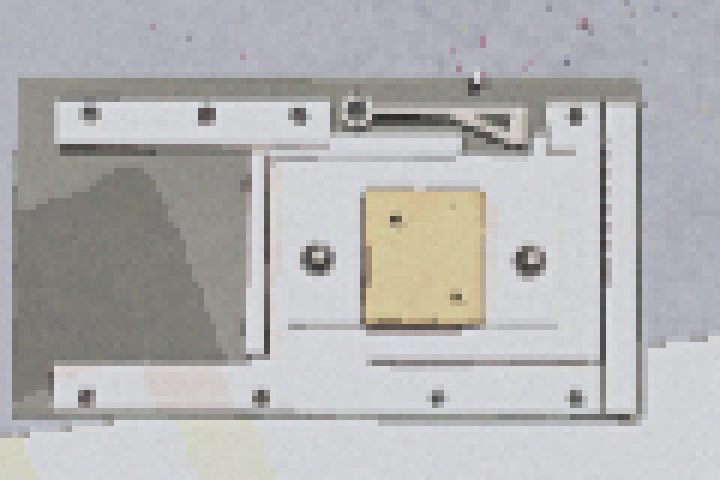

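Run:
```python
from h import *
np.set_printoptions(linewidth=150)
for n in("top0","top7","top9"):
    g=cv2.cvtColor(cv2.imread(f"raw_{n}.png"),cv2.COLOR_BGR2GRAY); print(n);print(g[164:178,264:282])
g=cv2.cvtColor(cv2.imread("raw_top9.png"),cv2.COLOR_BGR2GRAY)
for x0 in (242,278):
    s=g[185:201,x0-8:x0+9].astype(float); w=np.clip(np.median(s)-15-s,0,None); w[:,:3]=0;w[:,-3:]=0; ys,xs=np.mgrid[185:201,x0-8:x0+9]
    c=((w*xs).sum()/w.sum(),(w*ys).sum()/w.sum()); print(c,onz("top",c,30))
```

```text
top0
[[ 80  80  78  79  35  19  62  72  79  79  80  77  77  79  79  78  77  76]
 [ 80  80  82  79  53  58  80  80  79  79  77  81  79  77  79  78  77  78]
 [ 79  79  79  78  80  79  77  79  78  79  79  78  78  78  76  80  81  83]
 [ 88  88  90  87  86  91  89  89  90  90  89  88  88  86  79  80  78 110]
 [109 116 120 119 120 112 111 112 113 112 111 121 125 109  79  79  71 127]
 [ 56  93 112 118 117  88  69  58  55  56  60 109 114  99  76  78  71 124]
 [ 52  41  56  89 110 112 101  82  63  52  49 121 117 101  76  74  69 116]
 [ 82  83  80  40  43  68  92 114 110  98  68 121 116 100  76  76  77 103]
 [ 83  80  80  80  79  49  42  51  92 111 119 119 117 101  76  78  78  95]
 [ 77  78  79  80  81  82  81  46  43  59  91 115 109  95  80  77  79  97]
 [ 79  81  80  79  82  82  82  82  81  81  42  56  34  60  80  79  79  84]
 [ 80  80  81  79  80  81  79  79  81  83  81  79  71  72  80  80  77  50]
 [ 80  80  81  82  82  80  78  80  78  80  82  79  78  80  79  78  79  79]
 [ 79  80  81  80  81  78  79  81  79  79  80  83  78  78  79  81  81  79]]
top7
[[ 85  83  85  82  39  26  67  74  83  
[... 1578 characters left out ...]
9 107  80 130 125 108  78  87  90 110]
 [118 118 108  85  88  54  49  53 101 123 126 129 127 108  77 108 105 104]
 [135 135 133  71  89  91  88  54  46  67  98 121 119 103  95 137 135 112]
 [132 135 127  70  86  86  85  87  86  82  45  58  41  62  92 136 130 100]
 [128 126 115  89 101  99  99  97  95  95  95  96  86  87 105 134 132  96]
 [106 107 133 133 133 136 135 134 127 127 126 126 127 124 134 132 133 132]
 [131 135 133 133 132 132 132 132 134 134 132 133 132 133 133 132 131 133]]
(np.float64(242.36688014638608), np.float64(192.97895699908509)) [549.12624924  56.30706803  30.        ]
(np.float64(277.64717348927877), np.float64(193.2534113060429)) [549.92000813 -33.57903572  30.        ]
```

```bash
python3 -c "
from rig import order
print(order.hand_in())"
```

```text
the job is handed in; nothing more can be done
None
```

The plate is seated on both pins and the carriage is pushed home behind the closed catch. I handed the job in at about 15 s on the robot's clock. No verdict is reported, so the result rests on the checks below.

I gripped the plate by its stone block and lowered it over the pins. It met the deck at the expected height, with about 9 N of contact. After releasing it, I pushed the carriage wall about 75 mm with closed fingers; the push force read 8.4 N or less each time I checked it. I then backed the arm well clear.

Last checks from the top camera:
- **Catch:** its pixels match the first picture with the catch closed, and the nose sits in the notch behind the ear. The picture taken partway through the push showed it pushed aside.
- **Carriage:** it is at roughly +40 mm along the guide, found from the pins' travel, within the 38 to 41.5 mm home range.
- **Plate:** both pin tips show through the holes, and the plate looks flat.
- **Sideways shift:** the carriage moved about 2.6 mm sideways during the push, towards the side away from the catch. That is within its 2 mm of play each way. It also leaves the carriage inside the 4 mm limit.

The arm blocked both camera views while I lowered the plate, so that step relied on earlier measurements and the force readings. No check failed or disagreed. The hole and block measurements of the plate's position differed by about 2 mm, within the accuracy I expected.

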